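# Post a spent battery pack through the sprung flap of the take-back box

### The job

Take the spent battery pack out of its rack and push it, standing upright, down through the sprung flap of the battery take-back box until it sits firmly on the pad at the bottom of the chute: feel it come to a stop and then press about 12 N harder than it took to slide it, held for about half a second, but never squash it onto the pad with more than 20 N. Then take the fingers out so that the flap closes behind it, leaving the other things on the bench where they are.

Things in the scene. Friction and masses are not known exactly. Their poses are not given: they have to be found in the camera images.
- pack: Spent battery pack: plain black plastic block with a grey band, 20 (x) x 56 (y) x 80 (z) mm, edges rounded 3 mm, about 0.15 kg, standing upright in the rack; the same either way round. Origin at the centre of its underside, z up through its height.
- pack_top (a point): Centre of the pack's flat top face, 80 mm above its underside.
- rack: Low grey plastic rack, fixed to the bench: 90 x 100 mm foot and a rim 22 mm high, 40 x 76 mm outside with 7 mm walls, in whose 26 x 62 mm pocket the pack stands loosely with its underside 7 mm above the bench. Origin at the centre of its underside; its x and y are the pack's at the start.
- box: Battery take-back box, fixed to the bench: grey painted block 110 (x) x 140 (y) x 145 (z) mm. From the middle of its top a chute 28 mm (box x) by 64 mm (box y) goes straight down. Origin at the centre of its underside, axes along its sides. Shut fingers fit into the chute if their narrow (about 22 mm) side lies along box x.
- mouth (a point): Centre of the chute's opening, level with the box's top, 145 mm above the bench; axes as the box, z up. Deep in the chute lies an unseen stiff rubber pad (about 14 N per mm); its height varies, so that the top of a pack resting on it is 34 to 46 mm below the box's top.
- strip (a point): Point in the chute's axis, 57 mm below its opening, beside a sprung rubber strip on the chute's +x wall that squeezes the pack against the -x wall so that it does not drop. Sliding the pack takes up to about 10 N on the way and a nearly steady 2 to 8 N over the last 15 mm (friction varies).
- flap (a joint): Sprung aluminium flap, 30.5 x 62 x 3 mm, that covers the chute's opening, flush with the box's top, and swings down into the chute: 0 rad shut, about 1.57 hanging straight down, stop at 1.62. Spring: about 1.5 N at the free edge when shut, 4 N when open (up to 10 N on a pack pushing through); it springs shut when nothing holds it.
- flap_hinge (a point): Middle of the flap's hinge, which runs along box y, 17 mm to the +x side of the chute's centre. The open flap's free edge reaches 33 mm below the box's top, so the pack's top must be lower than that for it to shut.
- remote: Bystander: black remote control, 45 x 160 x 20 mm, lying on the bench. Origin at the centre of its underside.
- can: Bystander: upright spray can, 52 mm across, 140 mm tall. Origin at the centre of its underside.
- screwdriver: Bystander: screwdriver 190 mm long lying on the bench.
Things that resemble listed ones, but are neither listed nor needed, are in the scene too. Several things have the shape of the box; the one meant has the colours described above.

How it is judged:
By the outcome, as a careful person would: the job done as asked, in the order asked, and still so for the second after the job is handed in, with the robot touching nothing.
It also fails if it takes over 64 s, if anything falls off the work surface, if the arm or the gripper's body presses on something with over 40 N, if the wrist force passes 120 N, or if a joint passes its speed limit or range.

### The arm

A 6-joint arm with a two-finger parallel gripper is mounted at the origin on the work surface. World frame = base frame: x ahead of the robot, y to its left, z up, the work surface at z = 0. Lengths are in m, angles in rad, forces in N, time in s.
With the tool pointing down it reaches from about 0.375 to 0.975 m from the base axis. Payload 3.8 kg.
Tool frame: the origin (TCP) lies at the very end of the fingers, on their centre line; the grasp point (between the pads) lies 19 mm behind it; z points along the fingers, x is the direction in which the jaws open and shut, and the axes are right-handed (so a half turn about z gives the same grasp; the last joint's range is limited). The gripper opens to 85 mm and grips with 20 to 120 N. Pads are 22 mm wide; open, the fingers measure 114 mm over their backs; the gripper's body (76 mm by 85 mm) begins 54 mm behind the grasp point. The pads swing forward as they close: fully open they stand 13 mm farther back than shut.
Start: joints at [1.278, 0.264, 1.604, -0, 1.274, -0.037], TCP at [0.171, 0.653, 0.204] pointing down, gripper open.
Joint ranges: [-2.63, 2.63], [-0.94, 2.18], [0.31, 2.57], [-1.31, 4.45], [0, 2.66], [-2.55, 2.55]. Speed limits (rad/s): [2.57, 2.57, 3.14, 3.14, 3.14, 3.14].

### API

Orientations are given as a rotation vector (axis times angle).
In Python, from rig import manip gives the robot as it stands.
- The arm moves only by the tool send_rows, never from a script. Its argument "series" is a list of rows, each a list of 4 numbers: the shift along the tool's x, y, z in mm, then the turn about the tool's z in degrees. A call has exactly 10 rows; each row shifts and turns the pose as measured when the row begins, along the tool's axes as they then stand; what a row does not reach is not made up. A row lasts 1/8 s, in which the tool goes at most 62.5 mm and 10.7 degrees, less where a joint would pass 70% of its speed; a pose out of reach is approached as far as the arm can. A call with a gripper value outside its range is refused whole. "hand" is the closure, from -1 (fully open) to 1 (shut), set as the call begins (left out, the last holds). The fingers move at their own pace and stop on an object; the grip force is fixed at half the most. Time passes only in rows, so rows that do not move let the fingers close, or fill a call up. It gives the time, the measured TCP pose, the force and the opening at its end, in the units of the state.
- manip.get_state(): the state, without advancing time (a new reading comes with each control period).
- manip.read_camera(name): name is "scene" or "side" or "wrist"; returns a dict with "color" (384x512x3 uint8, red, green, blue), "range_z" (384x512 float32, m along the optical axis (not along the pixel's ray), 0 where there is no reading), "vfov" (degrees; the focal length in pixels is half the picture's height over the tangent of half this angle, whatever the lens; pixels are square), "cx", "cy" (the principal point, pixels), "world_from_camera" (4x4, takes a point from camera to world coordinates). Camera axes: x right, y down, z forward; pixel columns grow to the right and rows downward; lengths in m; the calibration is good to about 2 mm. A picture is of the moment at which its call begins.
- manip.hand_in(): hands the job in, once; it reports no verdict.
The state is a dict: "time": time; "qpos": joint angles; "joint_vel": joint speeds; "tau": joint torques, N m; "tcp_pos": TCP position; "ee_rot": TCP orientation; "ft_force": force on the tool from outside, world axes, zero at the start; "torque": the same for the moment, N m; "opening": opening from 0.0 (shut) to 1.0 (fully open).
Only numpy, scipy, OpenCV 4.12 (cv2) and the standard library are available. Lean on these libraries where they do the work, as an engineer would, in place of code of your own. Each camera call takes 0.05 s, during which the arm holds its last target.

## Working session

There is one attempt and no reset: what is moved stays moved. The work goes in short steps, Python scripts to look and compute and a tool call to move; the robot and the scene stay as the last step left them, time stands still between calls to the robot, and variables do not carry over. Pictures are saved under pics/ and viewed, and the job is handed in when it is done.

Besides the shell and the picture viewer there is one more tool, called as name(argument=value, ...) on one line, values as JSON. send_rows: Moves the arm, as the interface text tells. Its arguments: {"type":"object","properties":{"series":{"type":"array"},"hand":{"type":"number"}},"required":["series"]}

```bash
ls; mkdir -p pics
cat > h.py <<'E'
import numpy as np,cv2
from rig import manip
def K(d):
    f=d["color"].shape[0]/2/np.tan(np.radians(d["vfov"])/2); return f,d["cx"],d["cy"]
def pts(d):
    f,cx,cy=K(d); z=d["range_z"]; v,u=np.mgrid[:z.shape[0],:z.shape[1]]
    p=np.stack([(u-cx)/f*z,(v-cy)/f*z,z],-1); T=d["world_from_camera"]
    w=p@T[:3,:3].T+T[:3,3]; w[z<=0]=np.nan; return w
def save(d,n): cv2.imwrite(f"pics/{n}.png",d["color"][:,:,::-1])
E
python3 - <<'E'
from h import *
s=manip.get_state(); print(s)
for n in ["scene","side","wrist"]:
    d=manip.read_camera(n); save(d,n+"0"); np.savez(f"{n}0.npz",**d); print(n,d["vfov"],d["cx"],d["cy"],d["world_from_camera"])
E
```

```text
pics
{'time': 0.0, 'qpos': array([ 1.27809543e+00,  2.64746824e-01,  1.60539312e+00,  1.52955745e-05,
        1.27369474e+00, -3.68822551e-02]), 'joint_vel': array([ 2.85031468e-03,  3.72141307e-04,  6.95668882e-04, -1.10286756e-05,
       -1.22967998e-03, -3.87949781e-04]), 'tau': array([ 1.52435400e-04, -5.15105546e+01, -3.67318797e+01,  7.66373631e-06,
        1.29669457e-02, -6.56239969e-07]), 'tcp_pos': array([0.17055441, 0.65227122, 0.20285603]), 'ee_rot': array([ 2.48564355,  1.91912913, -0.00287723]), 'ft_force': array([-0.57252503, -1.04557731,  0.52474034]), 'torque': array([ 0.0060308 , -0.00175542,  0.01345205]), 'opening': 0.9993111515402981}
scene 45.14592916423515 246.83662188341248 190.83364455504312 [[-0.30020152  0.70324692 -0.64445545  1.44740681]
 [ 0.95387439  0.22016056 -0.2040906   0.18536234]
 [-0.00164242 -0.67599785 -0.73690176  1.09818013]
 [ 0.          0.          0.          1.        ]]
side 43.93014967486499 250.52834778206127 194.38630817667487 [[-0.99821492 -0.05491048  0.02349059  0.5670241 ]
 [-0.05953652  0.94602719 -0.31857173  0.34305634]
 [-0.00472981 -0.31940161 -0.94760764  1.42690029]
 [ 0.          0.          0.          1.        ]]
wrist 71.62160542087028 259.09255681779223 191.29500590366231 [[ 0.25325813  0.92496501  0.28337265  0.09767158]
 [ 0.96739649 -0.24151755 -0.07624498  0.67275283]
 [-0.00208448  0.29344337 -0.95597419  0.3727543 ]
 [ 0.          0.          0.          1.        ]]
```

View pics/scene0.png

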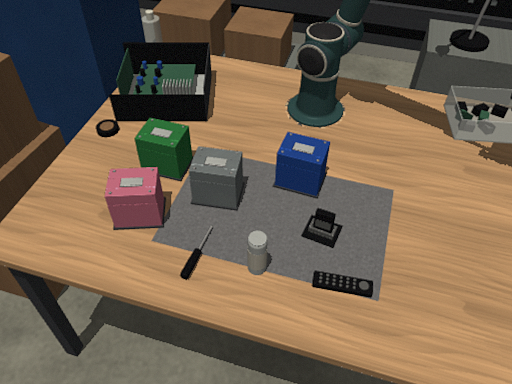

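View pics/side0.png

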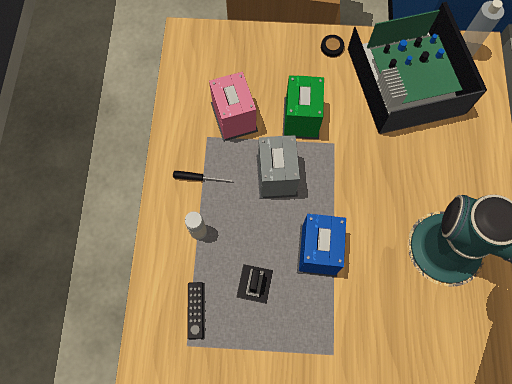

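View pics/wrist0.png

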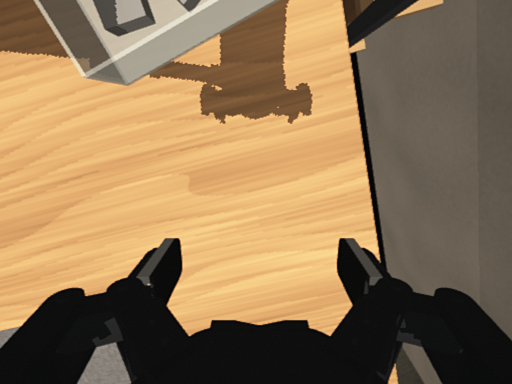

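The scene view shows the grey box around (217,178) and the black pack in its rack around (322,228). The side view has them at (278,165) and (255,283). The blue, green and pink boxes are decoys. Next I measure the pack and box.

```bash
cat > m.py <<'E'
from h import *
def rect(P,m,name):
    n,l,st,_=cv2.connectedComponentsWithStats(m.astype(np.uint8))
    for i in range(1,n):
        if st[i,4]<15: continue
        q=P[l==i]; xy=(q[:,:2]*1000).astype(np.float32)
        print(name,st[i].tolist(),"z",np.median(q[:,2]).round(4),"mean",q[:,:2].mean(0).round(4),"rect",cv2.minAreaRect(xy))
for n in ["scene","side"]:
    d=dict(np.load(n+"0.npz")); P=pts(d); x,y,z=P[...,0],P[...,1],P[...,2]
    print(n)
    inb=(x>.3)&(x<1.0)&(y>-.45)&(y<.5)
    rect(P,inb&(z>.138)&(z<.152),"tops145")
    rect(P,inb&(z>.079)&(z<.095)&(x>.5)&(y>0),"pack")
    rect(P,inb&(z>.015)&(z<.03)&(x>.5)&(y>-.1),"rim22")
E
python3 m.py
python3 - <<'E'
import cv2
for n,(u,v) in {"scene":(270,200),"side":(270,220)}.items():
    a=cv2.imread(f"pics/{n}0.png")[v-80:v+95,u-100:u+100]; cv2.imwrite(f"pics/{n}z.png",cv2.resize(a,None,fx=3.4,fy=3.4,interpolation=cv2.INTER_CUBIC))
E
```

```text
scene
tops145 [145, 119, 44, 31, 820] z 0.1455 mean [ 0.4555 -0.3952] rect ((449.2559814453125, -396.6643371582031), (119.41829681396484, 106.25616455078125), 0.19308994710445404)
tops145 [276, 131, 54, 35, 1180] z 0.1457 mean [0.3936 0.0322] rect ((388.93951416015625, 31.309070587158203), (141.54608154296875, 117.55255889892578), 87.26612854003906)
tops145 [188, 146, 54, 33, 1275] z 0.1455 mean [ 0.5292 -0.2038] rect ((525.2200927734375, -205.44180297851562), (116.00035095214844, 141.01437377929688), 6.816443920135498)
tops145 [105, 167, 53, 32, 1233] z 0.1457 mean [ 0.6796 -0.3935] rect ((674.9378662109375, -403.9663391113281), (115.99710845947266, 136.0861358642578), 21.259458541870117)
tops145 [248, 230, 19, 16, 217] z 0.1409 mean [ 0.758  -0.0058] rect ((756.5654907226562, -5.922456741333008), (47.41169357299805, 47.637290954589844), 73.53831481933594)
pack [315, 208, 21, 12, 137] z 0.0866 mean [0.5784 0.1428] rect ((576.42822265625, 142.69578552246094), (55.45804214477539, 26.639392852783203), 83.48978424072266)
pack [256, 251, 11, 9, 35] z 0.0872 mean [0.7741 0.0112] rect ((77
[... 1592 characters left out ...]
2.02999496459961), 13.427009582519531)
pack [250, 270, 10, 20, 141] z 0.0861 mean [0.5746 0.143 ] rect ((574.56689453125, 142.44766235351562), (54.975189208984375, 19.842050552368164), 83.79402160644531)
rim22 [193, 233, 13, 6, 15] z 0.0232 mean [0.7478 0.0142] rect ((748.5040893554688, 13.227275848388672), (38.175785064697266, 8.258709907531738), 20.506086349487305)
rim22 [246, 269, 18, 28, 157] z 0.0209 mean [0.575  0.1467] rect ((574.7534790039062, 141.89895629882812), (76.1653060913086, 39.676048278808594), 81.35719299316406)
rim22 [187, 282, 16, 57, 814] z 0.0197 mean [0.741  0.2309] rect ((742.1473999023438, 229.186279296875), (43.82847213745117, 158.8863067626953), 5.1288347244262695)
```

View pics/scenez.png

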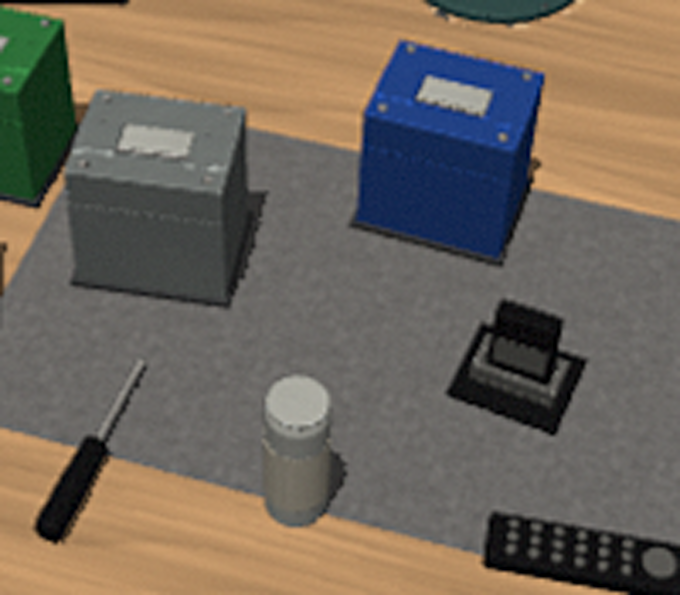

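View pics/sidez.png

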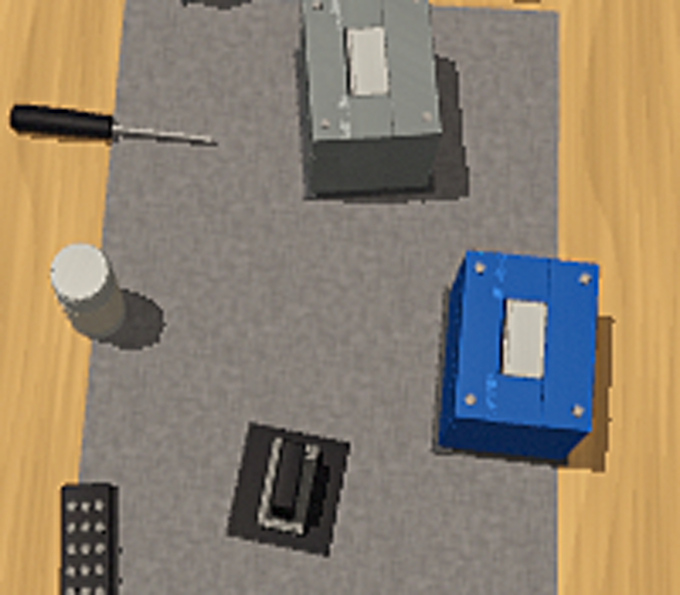

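```bash
cat > go.py <<'E'
from h import *
import sys
from scipy.spatial.transform import Rotation as R
def rel(x,y,z,yaw,s=None):
    s=s or manip.get_state(); M=R.from_rotvec(s["ee_rot"]).as_matrix()
    d=M.T@(np.array([x,y,z])-s["tcp_pos"])*1000
    cur=np.degrees(np.arctan2(M[1,0],M[0,0])); t=-((yaw-cur+180)%360-180)
    print("t",s["time"].__round__(2) if 1 else 0,"pos",s["tcp_pos"].round(4),"yaw",cur.round(2),"tilt",M[:2,2].round(4),"F",s["ft_force"].round(2),"open",round(float(s["opening"]),3),"q6",s["qpos"][5].round(2))
    print("shift mm",d.round(2),"turn",round(t,2))
if __name__=="__main__": rel(*map(float,sys.argv[1:5]))
E
python3 go.py 0.575 0.1425 0.2 -6.3
```

```text
t 0.15 pos [0.1706 0.6525 0.2031] yaw 75.35 tilt [-0.0004 -0.0017] F [-0.49  0.14 -0.71] open 1.001 q6 -0.04
shift mm [-391.09  520.22    3.82] turn 81.65
```

send_rows(series=[[0,0,0,10.2],[0,0,0,10.2],[0,0,0,10.2],[0,0,0,10.2],[0,0,0,10.2],[0,0,0,10.2],[0,0,0,10.2],[0,0,0,10.2],[0,0,0,0],[0,0,0,0]], hand=-1)

```text
time: 1.4
tcp_pos: [0.1696, 0.6492, 0.1974]
ee_rot: [3.122, -0.237, -0.004]
ft_force: [0.0, -0.3, -0.2]
opening: 1.0
```

```bash
python3 go.py 0.575 0.1425 0.2 -6.3
```

```text
t 1.4 pos [0.1696 0.6492 0.1974] yaw -8.67 tilt [-0.0032 -0.0108] F [ 0.01 -0.28 -0.15] open 1.0 q6 1.43
shift mm [477.14 439.81   1.61] turn -2.37
```

send_rows(series=[[40,37,-2,0],[40,37,-2,0],[40,37,-2,0],[40,37,-2,0],[40,37,-1,0],[40,37,0,0],[40,37,0,0],[40,37,0,0],[40,37,0,0],[40,37,0,0]])

```text
time: 2.65
tcp_pos: [0.5234, 0.219, 0.2109]
ee_rot: [3.129, -0.184, 0.002]
ft_force: [0.7, 0.5, -0.2]
opening: 0.999
```

```bash
python3 go.py 0.575 0.1425 0.2 -6.3
```

```text
t 2.65 pos [0.5234 0.219  0.2109] yaw -6.71 tilt [ 0.0011 -0.0073] F [ 0.73  0.5  -0.19] open 0.999 q6 0.48
shift mm [60.2  69.89 11.47] turn -0.41
```

send_rows(series=[[20,24,4,0],[20,24,4,0],[15,16,3,0],[4,5,0,0],[0,0,0,0],[0,0,0,0],[0,0,0,0],[0,0,0,0],[0,0,0,0],[0,0,0,0]])

```text
time: 3.9
tcp_pos: [0.5764, 0.1402, 0.2012]
ee_rot: [3.131, -0.17, 0.004]
ft_force: [-1.2, -0.4, -0.8]
opening: 1.0
```

```bash
python3 go.py 0.575 0.1425 0.15 -6.3
python3 - <<'E'
from h import *
d=manip.read_camera("wrist"); save(d,"w1"); np.savez("w1.npz",**d)
from m import rect
P=pts(d); x,y,z=P[...,0],P[...,1],P[...,2]
print('wrist');rect(P,(z>.08)&(z<.093)&(abs(x-.575)<.06)&(abs(y-.1425)<.06),"pack")
E
```

```text
t 3.9 pos [0.5764 0.1402 0.2012] yaw -6.22 tilt [ 0.0024 -0.0062] F [-1.17 -0.43 -0.81] open 1.0 q6 0.31
shift mm [-1.75 -2.43 51.17] turn 0.08
scene
tops145 [145, 119, 44, 31, 820] z 0.1455 mean [ 0.4555 -0.3952] rect ((449.2559814453125, -396.6643371582031), (119.41829681396484, 106.25616455078125), 0.19308994710445404)
tops145 [276, 131, 54, 35, 1180] z 0.1457 mean [0.3936 0.0322] rect ((388.93951416015625, 31.309070587158203), (141.54608154296875, 117.55255889892578), 87.26612854003906)
tops145 [188, 146, 54, 33, 1275] z 0.1455 mean [ 0.5292 -0.2038] rect ((525.2200927734375, -205.44180297851562), (116.00035095214844, 141.01437377929688), 6.816443920135498)
tops145 [105, 167, 53, 32, 1233] z 0.1457 mean [ 0.6796 -0.3935] rect ((674.9378662109375, -403.9663391113281), (115.99710845947266, 136.0861358642578), 21.259458541870117)
tops145 [248, 230, 19, 16, 217] z 0.1409 mean [ 0.758  -0.0058] rect ((756.5654907226562, -5.922456741333008), (47.41169357299805, 47.637290954589844), 73.53831481933594)
pack [315, 208, 21, 12, 137] z 0.0866 mean [0.5784 0.1428] rect ((576.42822265625, 142
[... 1904 characters left out ...]
42050552368164), 83.79402160644531)
rim22 [193, 233, 13, 6, 15] z 0.0232 mean [0.7478 0.0142] rect ((748.5040893554688, 13.227275848388672), (38.175785064697266, 8.258709907531738), 20.506086349487305)
rim22 [246, 269, 18, 28, 157] z 0.0209 mean [0.575  0.1467] rect ((574.7534790039062, 141.89895629882812), (76.1653060913086, 39.676048278808594), 81.35719299316406)
rim22 [187, 282, 16, 57, 814] z 0.0197 mean [0.741  0.2309] rect ((742.1473999023438, 229.186279296875), (43.82847213745117, 158.8863067626953), 5.1288347244262695)
wrist
pack [250, 153, 18, 49, 861] z 0.087 mean [0.5757 0.1449] rect ((575.7705078125, 143.51272583007812), (54.96088409423828, 18.998554229736328), 83.20088958740234)
```

View pics/w1.png

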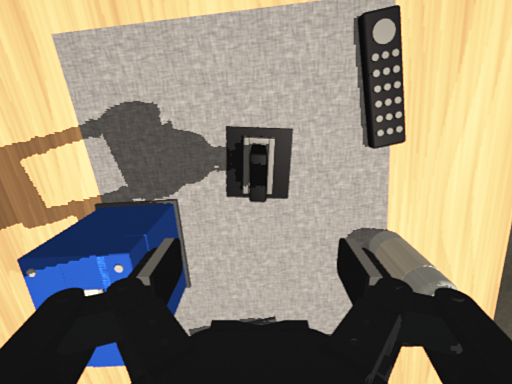

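send_rows(series=[[-1,-2,14,0],[0,-1,14,0],[0,0,14,0],[0,0,14,0],[0,0,14,0],[0,0,12,0],[0,0,10,0],[0,0,6,0],[0,0,0,0],[0,0,0,0]])

```text
time: 5.2
tcp_pos: [0.5749, 0.1424, 0.0946]
ee_rot: [3.13, -0.171, 0.0]
ft_force: [0.8, -0.2, 0.2]
opening: 0.999
```

```bash
sed -i 's/^for n in \["scene","side"\]:/for n in (["scene","side"] if __name__=="__main__" else []):/' m.py; python3 go.py 0.5755 0.1432 0.066 -6.5
```

```text
t 5.2 pos [0.5749 0.1424 0.0946] yaw -6.24 tilt [-0.0003 -0.0068] F [ 0.83 -0.24  0.17] open 0.999 q6 0.32
shift mm [ 0.52 -1.04 28.54] turn 0.26
```

send_rows(series=[[0.5,-1,6,0],[0,0,6,0.3],[0,0,6,0],[0,0,5,0],[0,0,3,0],[0,0,1,0],[0,0,0,0],[0,0,0,0],[0,0,0,0],[0,0,0,0]])

```text
time: 6.45
tcp_pos: [0.5767, 0.1435, 0.0671]
ee_rot: [3.13, -0.18, 0.004]
ft_force: [0.8, -0.5, -0.9]
opening: 1.004
```

```bash
python3 go.py 0.5755 0.1432 0.066 -6.5
```

```text
t 6.45 pos [0.5767 0.1435 0.0671] yaw -6.57 tilt [ 0.0023 -0.0062] F [ 0.76 -0.55 -0.92] open 1.004 q6 0.32
shift mm [-1.15  0.41  1.12] turn -0.07
```

send_rows(series=[[-1,0,0.5,0],[0,0,0,0],[0,0,0,0],[0,0,0,0],[0,0,0,0],[0,0,0,0],[0,0,0,0],[0,0,0,0],[0,0,0,0],[0,0,0,0]], hand=1)

```text
time: 7.7
tcp_pos: [0.5757, 0.1436, 0.0667]
ee_rot: [3.13, -0.18, 0.004]
ft_force: [0.0, 0.3, -1.1]
opening: -0.0
```

```bash
python3 go.py 0.5755 0.1432 0.066 -6.5
```

```text
t 7.7 pos [0.5757 0.1436 0.0667] yaw -6.56 tilt [ 0.0024 -0.0062] F [ 0.01  0.33 -1.1 ] open -0.0 q6 0.33
shift mm [-0.12  0.42  0.71] turn -0.06
```

Run:
```python
from h import *
for n in ["scene","side","wrist"]:
    d=manip.read_camera(n); save(d,n+"2"); np.savez(n+"2.npz",**d)
a=np.hstack([cv2.resize(cv2.imread("pics/wrist2.png"),(400,300)),cv2.resize(cv2.imread("pics/scene2.png")[150:290,230:416],(400,300))])
b=cv2.resize(cv2.imread("pics/side2.png")[210:360,160:360],(400,300))
cv2.imwrite("pics/c2.png",np.vstack([a,np.hstack([b,b*0])]))
```

```text
(no output)
```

View pics/c2.png

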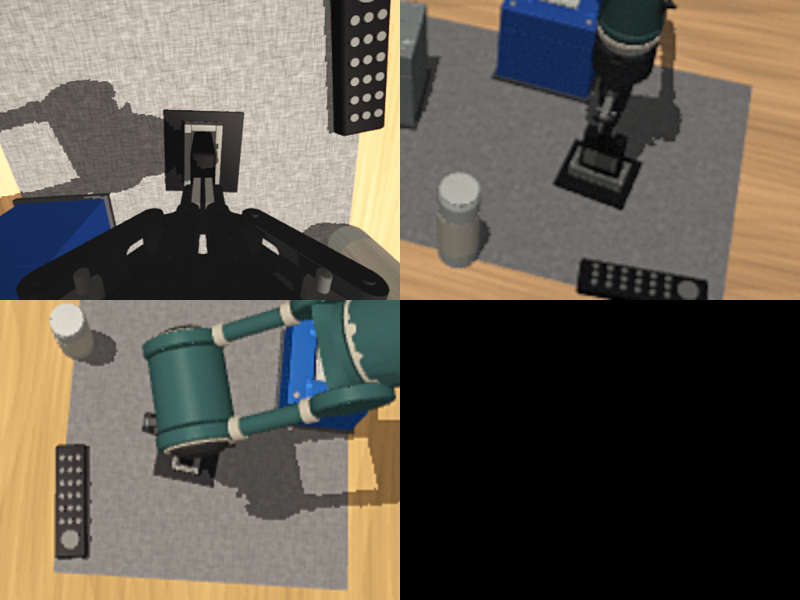

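Run:
```python
from h import *
a=cv2.imread("pics/wrist2.png")[130:290,160:360]; cv2.imwrite("pics/z2.png",cv2.resize(a,None,fx=3.7,fy=3.7,interpolation=cv2.INTER_CUBIC))
d=dict(np.load("wrist2.npz")); P=pts(d)
for v in range(165,275,6): print(v,[tuple((P[v,u]*1000).round(0).astype(int)) if P[v,u,0]==P[v,u,0] else None for u in (245,252,260,268,276)])
```

```text
165 [(np.int64(567), np.int64(177), np.int64(22)), (np.int64(573), np.int64(177), np.int64(22)), (np.int64(580), np.int64(176), np.int64(23)), (np.int64(586), np.int64(175), np.int64(22)), (np.int64(593), np.int64(174), np.int64(22))]
171 [(np.int64(566), np.int64(170), np.int64(13)), (np.int64(572), np.int64(171), np.int64(22)), (np.int64(579), np.int64(170), np.int64(21)), (np.int64(586), np.int64(170), np.int64(21)), (np.int64(592), np.int64(169), np.int64(22))]
177 [(np.int64(565), np.int64(165), np.int64(12)), (np.int64(573), np.int64(172), np.int64(42)), (np.int64(579), np.int64(171), np.int64(42)), (np.int64(585), np.int64(170), np.int64(40)), (np.int64(592), np.int64(164), np.int64(22))]
183 [(np.int64(564), np.int64(159), np.int64(9)), (np.int64(573), np.int64(172), np.int64(59)), (np.int64(579), np.int64(171), np.int64(59)), (np.int64(584), np.int64(170), np.int64(58)), (np.int64(591), np.int64(159), np.int64(22))]
189 [(np.int64(568), np.int64(169), np.int64(64)), (np.int64(574), np.int64(172), np.int64(74)), (np.int64(579), np.int64(171), np.int64(73)), (np.int64(584), np
[... 2701 characters left out ...]
, np.int64(159), np.int64(136)), (np.int64(573), np.int64(155), np.int64(130)), (np.int64(576), np.int64(155), np.int64(132)), (np.int64(580), np.int64(157), np.int64(136)), (np.int64(584), np.int64(157), np.int64(137))]
267 [(np.int64(570), np.int64(158), np.int64(140)), (np.int64(573), np.int64(157), np.int64(139)), (np.int64(576), np.int64(152), np.int64(132)), (np.int64(580), np.int64(157), np.int64(139)), (np.int64(583), np.int64(158), np.int64(141))]
273 [(np.int64(571), np.int64(158), np.int64(144)), (np.int64(573), np.int64(157), np.int64(143)), (np.int64(576), np.int64(149), np.int64(132)), (np.int64(580), np.int64(157), np.int64(144)), (np.int64(583), np.int64(156), np.int64(143))]
```

View pics/z2.png

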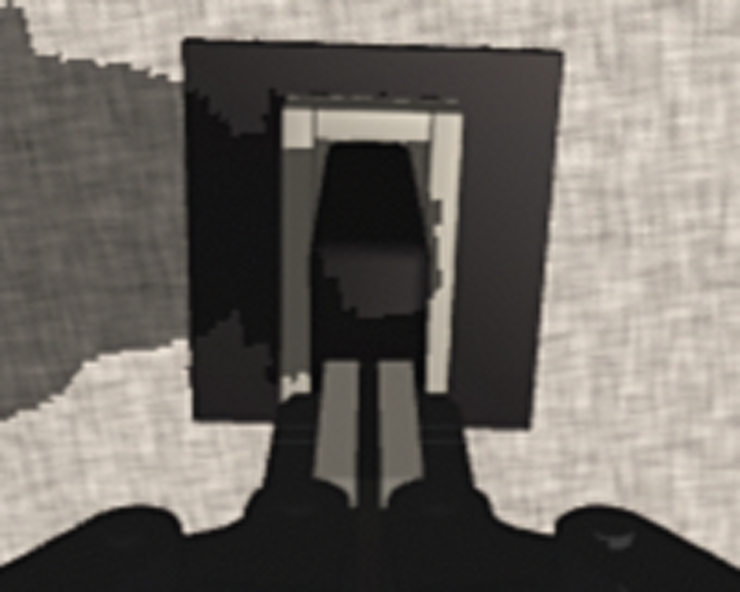

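Run:
```python
from h import *
for n in ["wrist0","wrist2"]:
    T=np.load(n+".npz")["world_from_camera"]; print(n,T[:3,3])
d=dict(np.load("scene2.npz")); P=pts(d)
a=d["color"][170:250,285:355,::-1]; cv2.imwrite("pics/s2z.png",cv2.resize(a,None,fx=7,fy=7,interpolation=cv2.INTER_CUBIC))
for v in range(190,232,3): print(v,[tuple((P[v,u]*1000).round(0).astype(int).tolist()) for u in range(310,338,4)])
```

```text
wrist0 [0.09767158 0.67275283 0.3727543 ]
wrist2 [0.58321664 0.22016756 0.23606221]
190 [(448, 78, 27), (444, 90, 27), (422, 100, 8), (589, 124, 188), (616, 136, 221), (611, 146, 218), (592, 156, 202)]
193 [(447, 79, 12), (446, 91, 16), (431, 102, 4), (590, 126, 178), (617, 138, 210), (616, 148, 212), (593, 157, 192)]
196 [(446, 80, -3), (446, 93, 2), (446, 105, 6), (590, 127, 167), (618, 139, 200), (619, 150, 205), (594, 159, 182)]
199 [(459, 83, -2), (459, 95, 2), (455, 107, 2), (450, 119, 0), (623, 141, 195), (592, 150, 164), (591, 160, 167)]
202 [(475, 86, 2), (470, 98, 1), (469, 110, 3), (630, 133, 188), (629, 143, 190), (593, 152, 154), (451, 158, 0)]
205 [(484, 88, -2), (486, 101, 5), (478, 112, 1), (632, 134, 179), (636, 145, 186), (605, 154, 155), (463, 160, 0)]
208 [(497, 91, 0), (493, 103, -1), (569, 121, 90), (489, 127, 3), (588, 144, 121), (582, 154, 117), (479, 163, 4)]
211 [(510, 94, 0), (505, 105, -1), (574, 122, 83), (576, 134, 90), (590, 145, 110), (495, 153, 4), (484, 165, -3)]
214 [(522, 96, 1), (519, 108, 1), (582, 125, 80), (583, 136, 85), (581, 147, 87), (580, 158, 89), (577, 168, 90)]
217 [(538, 99, 6), (581, 115, 61), (583, 126, 68), (584, 137, 74), (586, 148, 80), (586, 159, 83), (582, 170, 83)]
220 [(549, 102, 5), (582, 116, 49), (585, 128, 58), (580, 139, 56), (587, 150, 68), (590, 161, 76), (526, 171, 4)]
223 [(574, 105, 22), (582, 118, 37), (581, 129, 39), (587, 141, 51), (588, 152, 56), (590, 163, 62), (538, 173, 5)]
226 [(584, 108, 21), (582, 119, 22), (584, 131, 30), (587, 142, 38), (584, 153, 38), (587, 165, 46), (562, 175, 20)]
229 [(594, 110, 19), (592, 121, 22), (590, 133, 23), (588, 144, 25), (585, 155, 26), (589, 166, 35), (576, 177, 24)]
```

View pics/s2z.png

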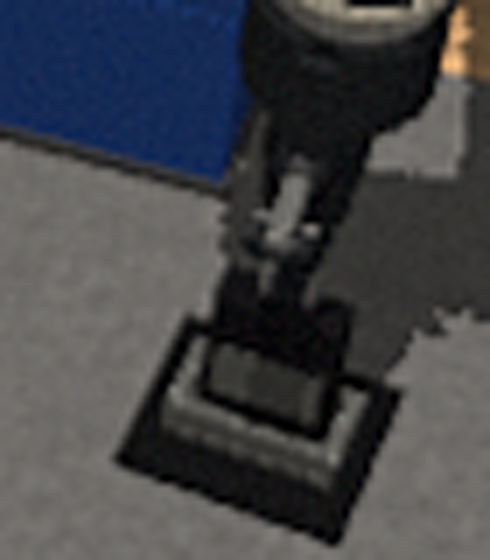

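Run:
```python
from h import *
from scipy.spatial.transform import Rotation as R
for n,tcp,rv in [("wrist0",[0.17055441,0.65227122,0.20285603],[2.48564355,1.91912913,-0.00287723]),("wrist2",[.5757,.1436,.0667],[3.13,-.18,.004])]:
    d=dict(np.load(n+".npz")); P=pts(d); Q=(P-np.array(tcp))@R.from_rotvec(rv).as_matrix()*1000
    T=d["world_from_camera"]; print(n,"cam in tool",((T[:3,3]-tcp)@R.from_rotvec(rv).as_matrix()*1000).round(1))
    m=(abs(Q[...,0])<62)&(abs(Q[...,1])<20)&(Q[...,2]<40)&(Q[...,2]>-80)&(d["color"].max(-1)<400)
    for zb in range(-80,40,8):
        k=m&(Q[...,2]>=zb)&(Q[...,2]<zb+8)
        if k.sum(): q=Q[k]; print(zb,k.sum(),"x",q[:,0].min().round(),q[:,0].max().round(),"y",q[:,1].min().round(),q[:,1].max().round(),"px rows",np.where(k)[0].min())
```

```text
wrist0 cam in tool [   1.   -75.7 -169.9]
-80 992 x -55.0 57.0 y -13.0 4.0 px rows 267
-72 1070 x -56.0 58.0 y -13.0 11.0 px rows 257
-64 923 x -56.0 58.0 y -13.0 11.0 px rows 248
-56 765 x -55.0 58.0 y -13.0 11.0 px rows 240
-48 427 x -53.0 55.0 y -12.0 11.0 px rows 238
-40 2 x -42.0 44.0 y -3.0 -3.0 px rows 248
wrist2 cam in tool [  -0.8  -75.9 -169.8]
-80 2068 x -36.0 34.0 y -15.0 11.0 px rows 262
-72 747 x -27.0 21.0 y -15.0 12.0 px rows 257
-64 352 x -14.0 13.0 y -13.0 10.0 px rows 249
-56 427 x -14.0 13.0 y -13.0 -7.0 px rows 241
-48 355 x -14.0 13.0 y -13.0 -7.0 px rows 234
-40 272 x -14.0 13.0 y -13.0 -7.0 px rows 228
-32 10 x -5.0 6.0 y -12.0 -12.0 px rows 228
-24 713 x -10.0 10.0 y -20.0 -0.0 px rows 207
```

The grip missed. Depth in both wrist views puts the real finger ends about 32–33 mm behind the reported TCP (shut), and the fingers closed in the air about 13 mm above the pack. I'll correct for that and grip again.

send_rows(series=[[0,0,0,0],[0,0,0,0],[0,0,0,0],[0,0,0,0],[0,0,0,0],[0,0,0,0],[0,0,0,0],[0,0,0,0],[0,0,0,0],[0,0,0,0]], hand=-1)

```text
time: 9.1
tcp_pos: [0.5757, 0.1437, 0.0667]
ee_rot: [3.13, -0.179, 0.004]
ft_force: [-0.1, -0.2, -0.4]
opening: 1.001
```

send_rows(series=[[0,0,6,0],[0,0,6,0],[0,0,6,0],[0,0,6,0],[0,0,4,0],[0,0,2,0],[0,0,0,0],[0,0,0,0],[0,0,0,0],[0,0,0,0]])

```text
time: 10.35
tcp_pos: [0.5757, 0.1434, 0.0344]
ee_rot: [3.13, -0.18, 0.004]
ft_force: [-0.2, 0.5, -0.6]
opening: 1.001
```

```bash
python3 go.py 0.5755 0.1432 0.035 -6.5
```

```text
t 10.35 pos [0.5757 0.1434 0.0344] yaw -6.56 tilt [ 0.0021 -0.0062] F [-0.21  0.45 -0.64] open 1.001 q6 0.33
shift mm [-0.13  0.23 -0.62] turn -0.06
```

send_rows(series=[[0,0,0,0],[0,0,0,0],[0,0,0,0],[0,0,0,0],[0,0,0,0],[0,0,0,0],[0,0,0,0],[0,0,0,0],[0,0,0,0],[0,0,0,0]], hand=1)

```text
time: 11.6
tcp_pos: [0.5761, 0.1436, 0.0349]
ee_rot: [3.131, -0.18, 0.005]
ft_force: [-0.1, -0.7, 0.1]
opening: 0.226
```

```bash
python3 go.py 0.5755 0.1432 0.20 -6.5
python3 - <<'E'
from h import *
d=manip.read_camera("wrist"); save(d,"w3"); np.savez("w3.npz",**d)
E
```

```text
t 11.6 pos [0.5761 0.1436 0.0349] yaw -6.56 tilt [ 0.003 -0.006] F [-0.12 -0.74  0.13] open 0.226 q6 0.33
shift mm [ 8.0000e-02  1.3400e+00 -1.6509e+02] turn -0.06
```

View pics/w3.png

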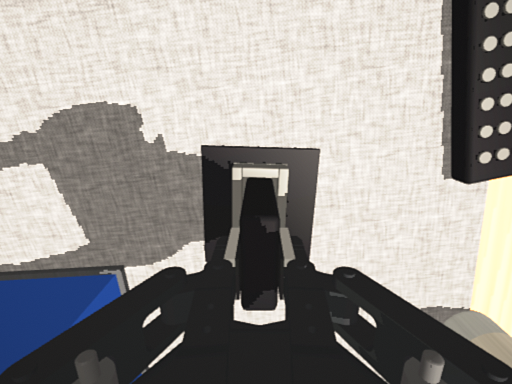

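Now the jaws hold the pack (opening 0.226, about 19 mm). I'll lift it.

send_rows(series=[[0,0,-8,0],[0,0,-16,0],[0,0,-20,0],[0,0,-22,0],[0,0,-24,0],[0,0,-24,0],[0,0,-20,0],[0,0,-16,0],[0,0,-8,0],[0,0,0,0]])

```text
time: 12.9
tcp_pos: [0.575, 0.1444, 0.2047]
ee_rot: [3.131, -0.18, 0.009]
ft_force: [0.3, -0.8, -1.9]
opening: 0.223
```

```bash
python3 go.py 0.524 -0.2055 0.215 6.9
python3 - <<'E'
from h import *
for n in ["wrist","scene"]:
    d=manip.read_camera(n); save(d,n+"4"); np.savez(n+"4.npz",**d)
cv2.imwrite("pics/c4.png",np.hstack([cv2.resize(cv2.imread("pics/wrist4.png"),(400,300)),cv2.resize(cv2.imread("pics/scene4.png")[100:280,200:440],(400,300))]))
E
```

```text
t 12.9 pos [0.575  0.1444 0.2047] yaw -6.56 tilt [ 0.0052 -0.0055] F [ 0.31 -0.8  -1.93] open 0.223 q6 0.32
shift mm [-10.59 353.53  -8.65] turn -13.46
```

View pics/c4.png

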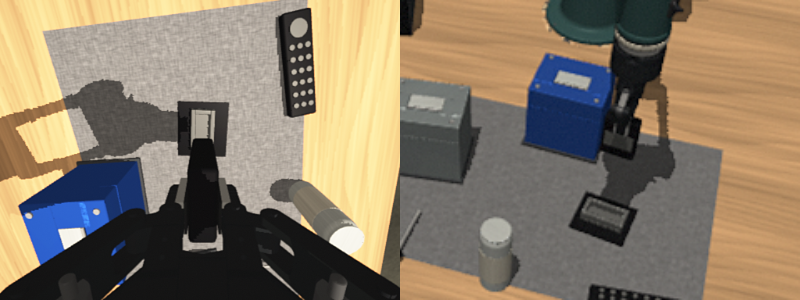

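send_rows(series=[[0,0,-4,-4],[0,0,-4,-5],[0,8,-2,-4],[-8,24,0,0],[-10,34,0,0],[-12,40,0,0],[-12,40,0,0],[-10,30,0,0],[-4,14,0,0],[0,0,0,0]])

```text
time: 14.25
tcp_pos: [0.5327, -0.0559, 0.2013]
ee_rot: [3.13, 0.191, -0.032]
ft_force: [0.7, 0.5, -2.1]
opening: 0.22
```

```bash
python3 go.py 0.524 -0.2055 0.215 6.9
python3 - <<'E'
from h import *
for n in ["wrist","scene"]:
    d=manip.read_camera(n); save(d,n+"5"); np.savez(n+"5.npz",**d)
from m import rect
d=dict(np.load("wrist5.npz")); P=pts(d); x,y,z=P[...,0],P[...,1],P[...,2]
rect(P,(abs(z-.145)<.006)&(y<-.1),"box")
E
```

```text
t 14.25 pos [ 0.5327 -0.0559  0.2013] yaw 6.98 tilt [-0.0198 -0.0066] F [ 0.66  0.46 -2.09] open 0.22 q6 -0.26
shift mm [-27.09 147.44 -12.53] turn 0.08
box [185, 268, 19, 7, 73] z 0.1425 mean [ 0.4749 -0.1408] rect ((475.5774841308594, -141.21043395996094), (18.0736026763916, 2.8935933113098145), 9.124540328979492)
box [256, 292, 30, 33, 456] z 0.1451 mean [ 0.5593 -0.18  ] rect ((557.0185546875, -174.09432983398438), (30.491880416870117, 40.92020034790039), 8.56916618347168)
box [234, 295, 20, 29, 305] z 0.1449 mean [ 0.5293 -0.1832] rect ((529.890869140625, -178.10354614257812), (20.031845092773438, 34.40530014038086), 5.562273979187012)
```

View pics/wrist5.png

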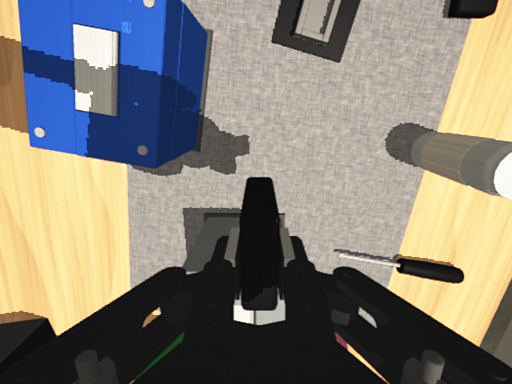

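Run:
```python
from h import *
a=cv2.imread("pics/side0.png")[128:203,250:308]; b=cv2.imread("pics/side0.png")[205:280,293:351]
c=cv2.imread("pics/scene0.png")[140:205,185:250]
r=lambda i:cv2.resize(cv2.convertScaleAbs(i,alpha=1.5),(390,500),interpolation=cv2.INTER_CUBIC)
cv2.imwrite("pics/z5.png",np.hstack([r(a),r(c)]))
```

```text
(no output)
```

View pics/z5.png

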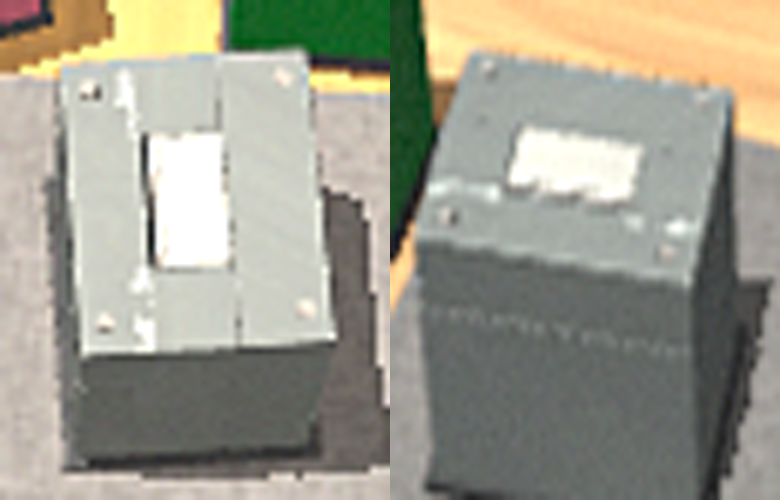

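Run:
```python
from h import *
c,s=np.cos(np.radians(6.9)),np.sin(np.radians(6.9))
for n in ["side0","scene0"]:
    d=dict(np.load(n+".npz")); f,cx,cy=K(d); T=d["world_from_camera"]
    S=8; g=cv2.resize(d["color"],None,fx=S,fy=S,interpolation=cv2.INTER_LINEAR).astype(float)
    v,u=np.mgrid[:g.shape[0],:g.shape[1]]; u=(u+.5)/S-.5; v=(v+.5)/S-.5
    r=np.stack([(u-cx)/f,(v-cy)/f,np.ones_like(u)],-1)@T[:3,:3].T
    k=(.145-T[2,3])/r[...,2]; X=T[0,3]+k*r[...,0]-.524; Y=T[1,3]+k*r[...,1]+.2055
    bx=(c*X+s*Y)*1000; by=(-s*X+c*Y)*1000; G=g.mean(-1)
    print(n,"profile along box x:")
    for lo,hi in [(-22,22),(-60,-40),(40,60)]:
        m=(by>lo)&(by<hi)
        print(lo,hi,[(int(b),int(G[m&(bx>=b)&(bx<b+3)].mean())) for b in range(-66,66,3) if (m&(bx>=b)&(bx<b+3)).any()])
    print("along y",[(int(b),int(G[(abs(bx)<10)&(by>=b)&(by<b+3)].mean())) for b in range(-75,75,3)])
```

```text
side0 profile along box x:
-22 22 [(-66, 97), (-63, 98), (-60, 93), (-57, 94), (-54, 136), (-51, 137), (-48, 135), (-45, 135), (-42, 136), (-39, 136), (-36, 135), (-33, 136), (-30, 136), (-27, 136), (-24, 136), (-21, 136), (-18, 131), (-15, 148), (-12, 191), (-9, 188), (-6, 188), (-3, 186), (0, 186), (3, 187), (6, 189), (9, 192), (12, 185), (15, 162), (18, 82), (21, 113), (24, 139), (27, 136), (30, 136), (33, 136), (36, 136), (39, 136), (42, 136), (45, 136), (48, 139), (51, 136), (54, 84), (57, 73), (60, 81), (63, 101)]
-60 -40 [(-66, 132), (-63, 133), (-60, 136), (-57, 123), (-54, 133), (-51, 134), (-48, 137), (-45, 140), (-42, 136), (-39, 133), (-36, 132), (-33, 132), (-30, 132), (-27, 133), (-24, 133), (-21, 134), (-18, 132), (-15, 122), (-12, 132), (-9, 133), (-6, 134), (-3, 135), (0, 134), (3, 135), (6, 135), (9, 136), (12, 136), (15, 134), (18, 134), (21, 149), (24, 166), (27, 151), (30, 137), (33, 133), (36, 123), (39, 130), (42, 135), (45, 133), (48, 135), (51, 134), (54, 112), (57, 119), (60, 130), (63, 128)]
40 60 [(-66, 69), (-63, 67), (-60, 64), (-57, 74), (-54, 134), (-5
[... 2416 characters left out ...]
(30, 119), (33, 112), (36, 113), (39, 114), (42, 109), (45, 108), (48, 112), (51, 113), (54, 97), (57, 77), (60, 67), (63, 66)]
along y [(-75, 30), (-72, 59), (-69, 101), (-66, 113), (-63, 112), (-60, 111), (-57, 111), (-54, 110), (-51, 110), (-48, 111), (-45, 110), (-42, 111), (-39, 111), (-36, 104), (-33, 108), (-30, 148), (-27, 169), (-24, 169), (-21, 168), (-18, 168), (-15, 169), (-12, 168), (-9, 166), (-6, 166), (-3, 166), (0, 166), (3, 167), (6, 167), (9, 166), (12, 165), (15, 164), (18, 163), (21, 162), (24, 164), (27, 162), (30, 133), (33, 110), (36, 109), (39, 111), (42, 110), (45, 110), (48, 110), (51, 111), (54, 110), (57, 110), (60, 111), (63, 113), (66, 111), (69, 82), (72, 49)]
```

```bash
python3 go.py 0.5228 -0.2067 0.205 6.9
```

```text
t 14.35 pos [ 0.533  -0.0548  0.2015] yaw 7.08 tilt [-0.0195 -0.0063] F [-0.46 -0.3  -1.47] open 0.218 q6 -0.26
shift mm [-28.87 149.46  -2.34] turn 0.18
```

send_rows(series=[[-2,10,-4,0],[-4,20,-2,0],[-5,24,0,0],[-5,26,0,0],[-5,24,0,0],[-3,18,0,0],[-1,10,0,0],[0,4,0,0],[0,0,0,0],[0,0,0,0]])

```text
time: 15.6
tcp_pos: [0.5289, -0.1923, 0.2108]
ee_rot: [3.13, 0.211, -0.026]
ft_force: [-0.0, 0.2, -2.2]
opening: 0.22
```

```bash
python3 go.py 0.5228 -0.2067 0.195 6.9
python3 - <<'E'
from h import *
for n in ["wrist","scene","side"]:
    d=manip.read_camera(n); save(d,n+"6"); np.savez(n+"6.npz",**d)
f=lambda i:cv2.resize(i,(400,300),interpolation=cv2.INTER_CUBIC)
a=cv2.imread("pics/wrist6.png");b=cv2.imread("pics/scene6.png")[90:210,140:300];c=cv2.imread("pics/side6.png")[90:210,200:360]
cv2.imwrite("pics/c6.png",np.vstack([np.hstack([f(a),f(b)]),np.hstack([f(c),f(a[180:360,140:380])])]))
E
```

```text
t 15.6 pos [ 0.5289 -0.1923  0.2108] yaw 7.72 tilt [-0.0164 -0.0054] F [-0.03  0.22 -2.2 ] open 0.22 q6 -0.52
shift mm [-7.71 13.35 16.02] turn 0.82
```

View pics/c6.png

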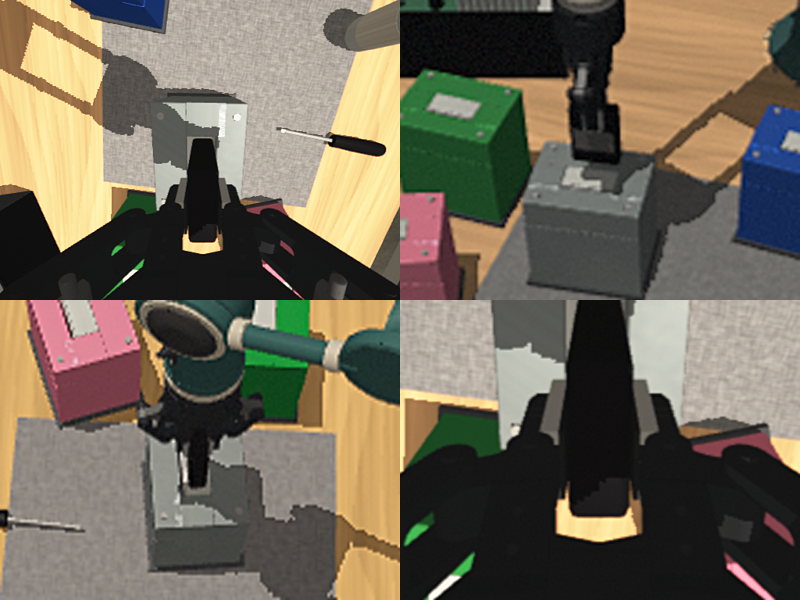

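Run:
```python
from h import *
from scipy.spatial.transform import Rotation as R
s=manip.get_state(); M=R.from_rotvec(s["ee_rot"]).as_matrix()
for n in ["wrist6","scene6"]:
    d=dict(np.load(n+".npz")); P=pts(d); Q=(P-s["tcp_pos"])@M*1000
    m=(abs(Q[...,0])<14)&(Q[...,1]<32)&(Q[...,1]>-34)&(Q[...,2]<33)&(Q[...,2]>-55)
    for zb in range(-60,34,6):
        k=m&(Q[...,2]>=zb)&(Q[...,2]<zb+6)
        if k.sum()>3: q=Q[k]; print(n,zb,k.sum(),"x",np.percentile(q[:,0],[2,98]).round(1),"y",np.percentile(q[:,1],[2,50,98]).round(1))
    print("zmax/min",Q[...,2][m].min(),Q[...,2][m].max())
```

```text
wrist6 -60 34 x [-13.2  13.6] y [-16.1 -12.    8.7]
wrist6 -54 3771 x [-9.8  9.4] y [-27.1  -4.3  25.3]
wrist6 -48 238 x [-13.6  13.5] y [-27.9 -27.2 -11.7]
wrist6 -42 212 x [-13.5  13.4] y [-27.9 -27.3 -11.8]
wrist6 -36 163 x [-13.3  13.5] y [-27.9 -27.4 -11.9]
wrist6 -30 116 x [-9.5  9. ] y [-28.  -27.5 -25.7]
wrist6 -24 101 x [-9.2  9.1] y [-28.  -27.6 -25.3]
wrist6 -18 95 x [-9.2  8.9] y [-28.  -27.6 -25.6]
wrist6 -12 81 x [-9.3  9.1] y [-28.  -27.6 -26. ]
wrist6 -6 76 x [-8.9  9.1] y [-28.1 -27.7 -25.9]
wrist6 0 70 x [-9.6  9.4] y [-28.1 -27.6 -25.2]
wrist6 6 57 x [-9.4  8.7] y [-28.1 -27.7 -26.1]
wrist6 12 58 x [-9.1  9.4] y [-28.  -27.8 -25.4]
wrist6 18 49 x [-9.3  8.5] y [-28.  -27.8 -26.8]
wrist6 24 18 x [-8.7  6.6] y [-27.9 -27.8 -26.6]
zmax/min -54.95731510361301 25.875522643751324
scene6 -60 4 x [-4.3  8.2] y [-19.4 -17.9 -14.9]
scene6 -54 33 x [-11.8  11. ] y [-26.9 -17.3  27.2]
scene6 -48 18 x [-1.5 10.3] y [-27.1 -13.4  25.6]
scene6 -42 22 x [-4.3 12.1] y [-27.4 -17.3  26.8]
scene6 -36 22 x [ 0.5 12.1] y [-27.2 -12.4  26.5]
scene6 -30 23 x [-3.3 13.4] y [-27.3   3.8  27.9]
scene6 -24 31 x [-2.4 12.9] y [-27.3  -6.3  23.9]
scene6 -18 35 x [ 2.7 13.2] y [-26.6  -1.1  27.3]
scene6 -12 27 x [-1.9 12.3] y [-26.7  -0.2  20.1]
scene6 -6 33 x [ 1.2 12.8] y [-27.2  -0.5  26.4]
scene6 0 26 x [ 4.8 12.5] y [-26.8  -3.7  25.6]
scene6 6 32 x [ 1.1 13.2] y [-26.6  -6.4  27.6]
scene6 12 28 x [ 4.9 12.8] y [-27.6   2.5  25.6]
scene6 18 28 x [ 4.9 12.2] y [-26.    2.6  27. ]
scene6 24 8 x [2.7 9.5] y [-26.1 -17.3   4. ]
zmax/min -54.78813471664625 27.721902488497005
```

```bash
python3 - <<'E'
from h import *
c,s=np.cos(np.radians(6.9)),np.sin(np.radians(6.9))
d=dict(np.load("wrist6.npz")); P=pts(d)
X=P[...,0]-.5238;Y=P[...,1]+.2067; bx=(c*X+s*Y)*1000; by=(-s*X+c*Y)*1000; z=P[...,2]*1000
m=(abs(z-145)<4)&(abs(bx)<75)&(abs(by)<90)
for b in range(-30,80,5):
    k=m&(by>=b)&(by<b+5)
    if k.sum(): print(b,k.sum(),bx[k].min().round(1),bx[k].max().round(1), np.median(z[k]).round(1))
print(by[m].max())
E
python3 go.py 0.5228 -0.2067 0.195 6.9
```

```text
-30 206 -54.6 54.7 145.1
-25 257 -54.1 55.5 145.1
-20 340 -53.6 54.9 145.1
-15 343 -54.3 55.4 145.2
-10 356 -54.5 55.3 145.1
-5 384 -53.8 54.8 145.1
0 403 -53.5 55.4 145.1
5 410 -54.3 55.2 145.1
10 429 -54.1 54.7 145.1
15 445 -53.6 55.4 145.1
20 464 -54.7 54.8 145.1
25 476 -54.2 55.7 145.1
30 597 -53.7 55.0 145.1
35 645 -54.6 55.3 145.1
40 669 -54.4 55.4 145.2
45 687 -53.8 54.9 145.1
50 679 -54.8 55.5 145.2
55 703 -54.1 54.9 145.3
60 718 -53.7 55.7 145.1
65 727 -54.7 55.2 145.1
70 266 -53.2 54.6 144.6
71.61766507441058
t 15.75 pos [ 0.5289 -0.1924  0.2109] yaw 7.73 tilt [-0.0163 -0.0057] F [-0.25 -0.11 -2.18] open 0.221 q6 -0.52
shift mm [-7.68 13.26 16.08] turn 0.83
```

send_rows(series=[[-2,3,0,0.8],[-2,4,1,0],[-2,3,1,0],[-1,2,1,0],[-0.5,0.5,1,0],[0,0,1,0],[0,0,1,0],[0,0,1,0],[0,0,0,0],[0,0,0,0]])

```text
time: 17.0
tcp_pos: [0.5223, -0.2063, 0.2035]
ee_rot: [3.131, 0.189, -0.026]
ft_force: [-0.4, 0.2, -1.9]
opening: 0.222
```

```bash
python3 go.py 0.5228 -0.2063 0.175 6.9
```

```text
t 17.0 pos [ 0.5223 -0.2063  0.2035] yaw 6.9 tilt [-0.0165 -0.0055] F [-0.39  0.19 -1.87] open 0.222 q6 -0.53
shift mm [ 9.300e-01 -2.000e-02  2.846e+01] turn -0.0
```

send_rows(series=[[0.5,0,6,0],[0.5,0,6,0],[0,0,6,0],[0,0,6,0],[0.2,0,4,0],[0.2,0,4,0],[0.2,0,4,0],[0.2,0,4,0],[0.2,0,3,0],[0,0,1,0]])

```text
time: 18.25
tcp_pos: [0.5247, -0.2067, 0.1628]
ee_rot: [3.13, 0.189, -0.022]
ft_force: [-4.1, 1.9, 4.2]
opening: 0.225
```

```bash
python3 go.py 0.5228 -0.2063 0.115 6.9
python3 - <<'E'
from h import *
for n in ["wrist","scene","side"]:
    d=manip.read_camera(n); save(d,n+"7"); np.savez(n+"7.npz",**d)
f=lambda i:cv2.resize(i,(400,300),interpolation=cv2.INTER_CUBIC)
a=cv2.imread("pics/wrist7.png");b=cv2.imread("pics/scene7.png")[90:210,140:300];c=cv2.imread("pics/side7.png")[90:210,200:360]
cv2.imwrite("pics/c7.png",np.vstack([np.hstack([f(a),f(b)]),np.hstack([f(c),f(a[180:360,140:380])])]))
E
```

```text
t 18.25 pos [ 0.5247 -0.2067  0.1628] yaw 6.91 tilt [-0.0136 -0.007 ] F [-4.15  1.88  4.21] open 0.225 q6 -0.53
shift mm [-1.13 -0.89 47.79] turn 0.01
```

View pics/c7.png

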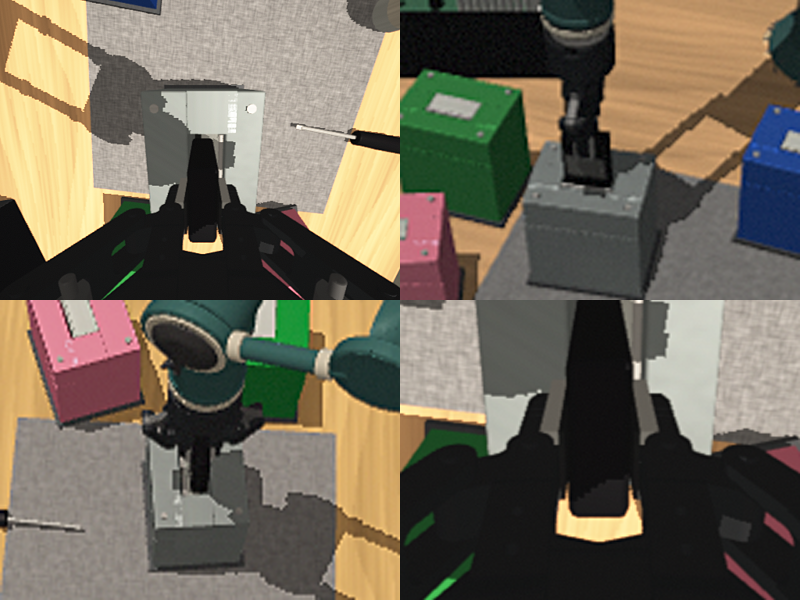

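send_rows(series=[[-0.5,-0.3,4,0],[-0.3,-0.3,4,0],[0,0,4,0],[0,0,4,0],[0,0,4,0],[0,0,4,0],[0,0,4,0],[0,0,4,0],[0,0,3,0],[0,0,1,0]])

```text
time: 19.65
tcp_pos: [0.5212, -0.207, 0.1243]
ee_rot: [3.129, 0.19, -0.028]
ft_force: [-2.4, -0.6, -0.4]
opening: 0.224
```

```bash
python3 go.py 0.5228 -0.2063 0.115 6.9
```

```text
t 19.65 pos [ 0.5212 -0.207   0.1243] yaw 6.94 tilt [-0.0175 -0.0077] F [-2.42 -0.55 -0.36] open 0.224 q6 -0.53
shift mm [ 1.81 -0.55  9.31] turn 0.04
```

send_rows(series=[[0,0,2,0],[0,0,2,0],[0,0,2,0],[0,0,1.5,0],[0,0,1,0],[0,0,0.5,0],[0,0,0,0],[0,0,0,0],[0,0,0,0],[0,0,0,0]])

```text
time: 20.9
tcp_pos: [0.5212, -0.2071, 0.118]
ee_rot: [3.129, 0.19, -0.028]
ft_force: [-3.4, 0.2, 1.7]
opening: 0.22
```

```bash
python3 go.py 0.5228 -0.2063 0.115 6.9
python3 - <<'E'
from h import *
from scipy.spatial.transform import Rotation as R
s=manip.get_state(); M=R.from_rotvec(s["ee_rot"]).as_matrix()
d=manip.read_camera("wrist"); save(d,"w8"); P=pts(d); Q=(P-s["tcp_pos"])@M*1000
k=(abs(Q[...,0])<8)&(abs(Q[...,1])<26)&(Q[...,2]<-44)&(Q[...,2]>-56); print("pack top z",np.median(P[k][:,2]))
k=(abs(Q[...,0])>10)&(abs(Q[...,0])<16)&(Q[...,1]<-7)&(Q[...,1]>-14)&(Q[...,2]>-60); print("finger lowest z",np.percentile(P[k][:,2],[0,1,2,5,10]))
cv2.imwrite("pics/w8z.png",cv2.resize(cv2.imread("pics/w8.png")[150:330,140:380],(800,600),interpolation=cv2.INTER_CUBIC))
E
```

```text
t 20.9 pos [ 0.5212 -0.2071  0.118 ] yaw 6.94 tilt [-0.0172 -0.0079] F [-3.39  0.19  1.67] open 0.22 q6 -0.53
shift mm [ 1.72 -0.61  2.93] turn 0.04
pack top z 0.17018701446927342
finger lowest z [0.12384325 0.12609317 0.12737351 0.13041839 0.1363108 ]
```

View pics/w8z.png

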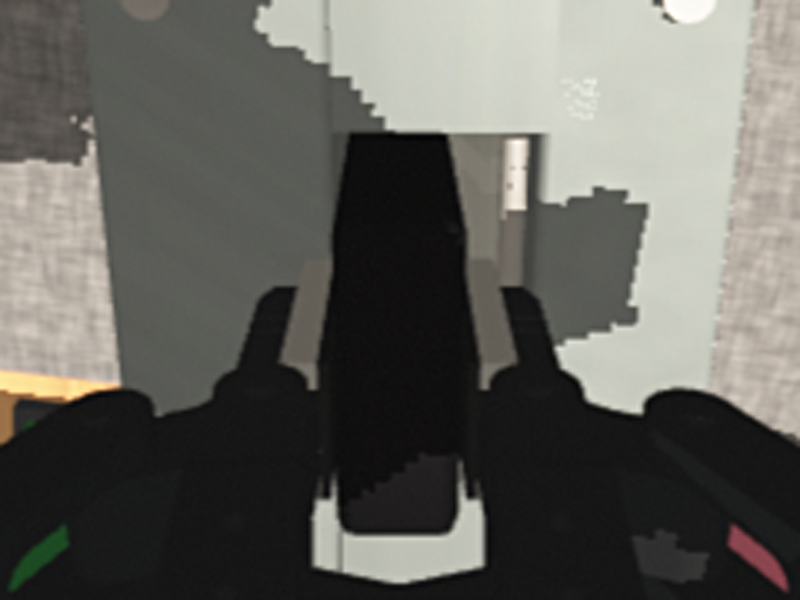

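send_rows(series=[[0,0,1,0],[0,0,1,0],[0,0,1,0],[0,0,0.5,0],[0,0,0,0],[0,0,0,0],[0,0,0,0],[0,0,0,0],[0,0,0,0],[0,0,0,0]])

```text
time: 22.2
tcp_pos: [0.5212, -0.2071, 0.118]
ee_rot: [3.129, 0.19, -0.028]
ft_force: [-3.6, 1.0, 2.9]
opening: 0.222
```

send_rows(series=[[0,0,0,0],[0,0,0,0],[0,0,0,0],[0,0,0,0],[0,0,0,0],[0,0,0,0],[0,0,0,0],[0,0,0,0],[0,0,0,0],[0,0,0,0]], hand=0.3)

```text
time: 23.45
tcp_pos: [0.5244, -0.2074, 0.1179]
ee_rot: [3.128, 0.188, -0.017]
ft_force: [0.9, 0.1, -0.4]
opening: 0.351
```

```bash
python3 go.py 0.5228 -0.2063 0.115 6.9
cat > top.py <<'E'
from h import *
import sys
from scipy.spatial.transform import Rotation as R
s=manip.get_state(); c,sn=np.cos(np.radians(6.9)),np.sin(np.radians(6.9))
d=manip.read_camera("wrist"); n=sys.argv[1]; save(d,n); P=pts(d)
X=P[...,0]-.5238;Y=P[...,1]+.2063; bx=(c*X+sn*Y)*1000; by=(-sn*X+c*Y)*1000; z=P[...,2]*1000
k=(abs(bx)<13)&(by>14)&(by<26)&(z>95)&(z<200); print("z near chute",np.percentile(z[k],[5,50,95]).round(1) if k.sum() else None)
zt=np.median(z[k]); k&=abs(z-zt)<3; print("bx",np.percentile(bx[k],[2,98]).round(1),"z",zt)
cv2.imwrite(f"pics/{n}z.png",cv2.resize(cv2.imread(f"pics/{n}.png")[130:340,120:400],(800,600),interpolation=cv2.INTER_CUBIC))
E
python3 top.py w9
```

```text
t 23.45 pos [ 0.5244 -0.2074  0.1179] yaw 6.89 tilt [-0.0106 -0.0088] F [ 0.92  0.14 -0.37] open 0.351 q6 -0.53
shift mm [-1.44 -1.33  2.89] turn -0.01
z near chute [122.9 169.9 171.1]
bx [-12.5   5.9] z 169.9347148634257
```

View pics/w9z.png

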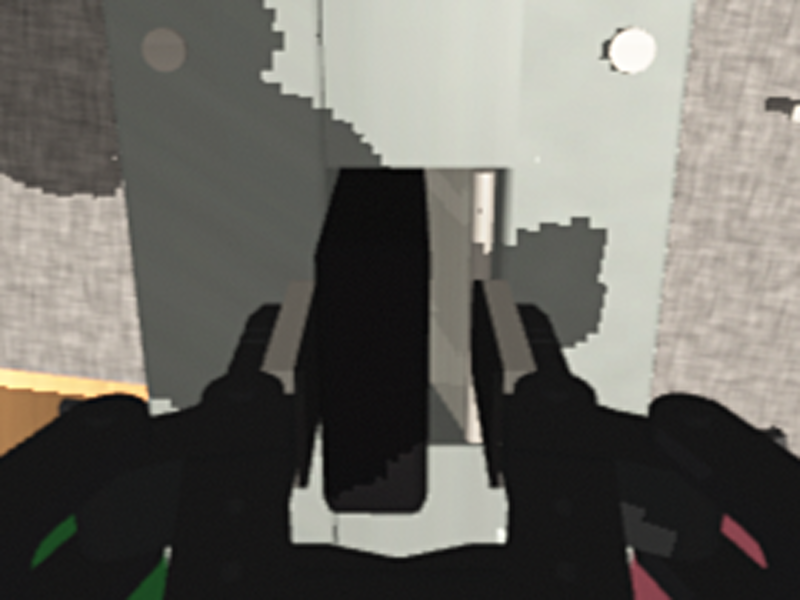

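send_rows(series=[[0,0,-4,0],[0,0,-8,0],[0,0,-10,0],[0,0,-10,0],[0,0,-10,0],[0,0,-8,0],[0,0,-4,0],[0,0,-1,0],[0,0,0,0],[0,0,0,0]])

```text
time: 24.75
tcp_pos: [0.5254, -0.2071, 0.1776]
ee_rot: [3.127, 0.188, -0.015]
ft_force: [0.2, 0.3, -0.9]
opening: 0.35
```

```bash
python3 go.py 0.5223 -0.2065 0.165 -83.1; python3 top.py w10
```

```text
t 24.75 pos [ 0.5254 -0.2071  0.1776] yaw 6.9 tilt [-0.0093 -0.0094] F [ 0.18  0.29 -0.86] open 0.35 q6 -0.53
shift mm [-2.91 -1.03 12.64] turn 90.0
z near chute [122.7 169.9 171.2]
bx [-12.3   5.8] z 169.89757546499024
```

View pics/w10z.png

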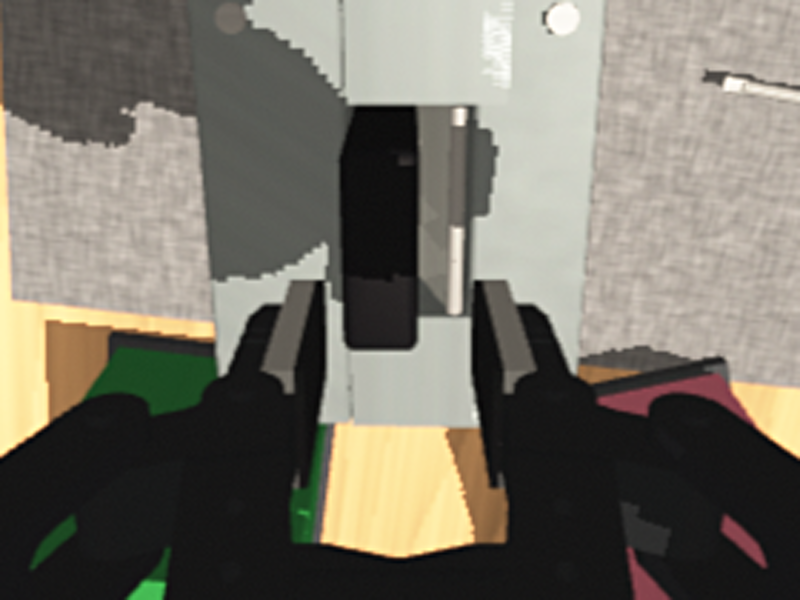

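send_rows(series=[[0,0,0,6],[0,0,0,10],[0,0,0,10],[0,0,0,10],[0,0,0,10],[0,0,0,10],[0,0,0,10],[0,0,0,10],[0,0,0,8],[0,0,0,4]], hand=1)

```text
time: 26.05
tcp_pos: [0.523, -0.206, 0.1732]
ee_rot: [2.322, -2.093, -0.013]
ft_force: [-0.1, 0.4, -0.7]
opening: 0.001
```

```bash
python3 go.py 0.5223 -0.2065 0.150 -83.1
```

```text
t 26.05 pos [ 0.523  -0.206   0.1732] yaw -84.06 tilt [-0.0164 -0.0063] F [-0.12  0.39 -0.7 ] open 0.001 q6 1.06
shift mm [ 0.29  0.34 23.24] turn -0.96
```

send_rows(series=[[0,0.6,3,-1],[0.3,0.4,5,0],[0,0,6,0],[0,0,6,0],[0,0,4,0],[0,0,3,0],[0,0,1,0],[0,0,0,0],[0,0,0,0],[0,0,0,0]])

```text
time: 27.3
tcp_pos: [0.521, -0.2065, 0.1425]
ee_rot: [2.345, -2.067, -0.015]
ft_force: [0.0, 1.3, 0.1]
opening: -0.007
```

```bash
python3 go.py 0.5218 -0.2065 0.1375 -83.1
python3 - <<'E'
from h import *
from scipy.spatial.transform import Rotation as R
s=manip.get_state(); M=R.from_rotvec(s["ee_rot"]).as_matrix()
c,sn=np.cos(np.radians(6.9)),np.sin(np.radians(6.9))
f=lambda i:cv2.resize(i,(400,300),interpolation=cv2.INTER_CUBIC)
d=manip.read_camera("wrist");save(d,"w11"); e=manip.read_camera("scene");save(e,"s11");g=manip.read_camera("side");save(g,"d11")
cv2.imwrite("pics/c11.png",np.vstack([np.hstack([f(cv2.imread("pics/w11.png")),f(cv2.imread("pics/s11.png")[90:210,140:300])]),np.hstack([f(cv2.imread("pics/d11.png")[90:210,200:360]),f(cv2.imread("pics/w11.png")[150:330,140:380])])]))
P=pts(d); X=P[...,0]-.5238;Y=P[...,1]+.2063; bx=(c*X+sn*Y)*1000; by=(-sn*X+c*Y)*1000; z=P[...,2]*1000; Q=(P-s["tcp_pos"])@M*1000
for lo,hi in [(100,120),(120,143),(147,160),(160,174),(174,185),(185,195)]:
    k=(abs(bx)<25)&(abs(by)<40)&(z>lo)&(z<hi)
    if k.sum()>5: print(lo,k.sum(),"bx",np.percentile(bx[k],[2,50,98]).round(1),"by",np.percentile(by[k],[2,98]).round(1),"zmed",np.median(z[k]).round(1),"Qy",np.percentile(Q[k][:,1],[2,98]).round(1),"Qz",np.percentile(Q[k][:,2],[2,98]).round(1))
E
```

```text
t 27.3 pos [ 0.521  -0.2065  0.1425] yaw -82.78 tilt [-0.0178 -0.0057] F [0.03 1.26 0.14] open -0.007 q6 1.04
shift mm [ 0.1  -0.91  4.99] turn 0.32
100 243 bx [-13.3   5.7  11.4] by [-31.2  33.1] zmed 106.9 Qy [-14.6   9.7] Qz [22.4 42.3]
120 1202 bx [-11.7   6.1  17. ] by [-31.1  33.1] zmed 133.4 Qy [-19.8   8.5] Qz [-0.4 21.8]
147 689 bx [5.3 6.  6.5] by [-26.7  24.8] zmed 153.8 Qy [-9.1 -7.7] Qz [-17.4  -4.9]
160 1910 bx [-12.3   2.3   6.3] by [-27.6  25.8] zmed 168.5 Qy [-8.8  9.8] Qz [-27.6 -18.2]
174 381 bx [3.9 7.9 8.8] by [-11.4  14.1] zmed 180.4 Qy [-10.9  -6. ] Qz [-42.5 -32.1]
185 488 bx [3.9 6.6 9. ] by [-11.7  14.3] zmed 190.1 Qy [-11.   -5.8] Qz [-52.5 -42.8]
```

View pics/c11.png

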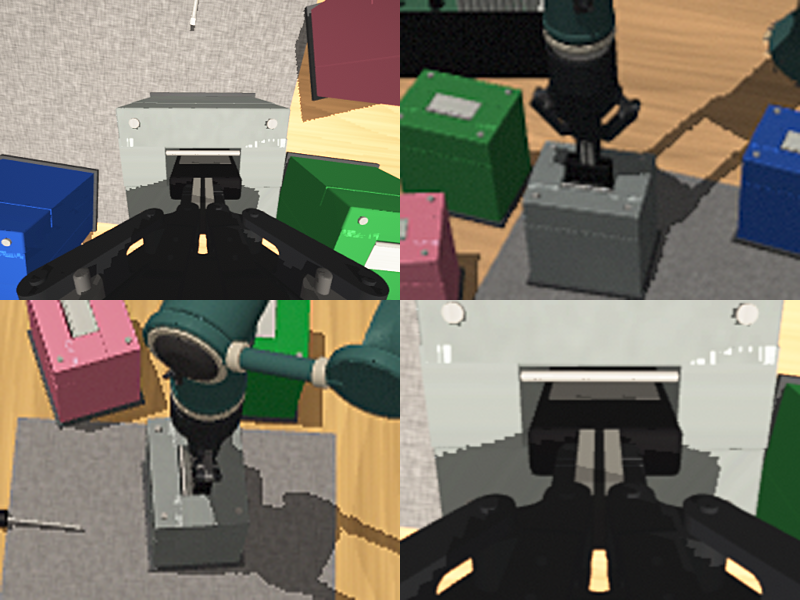

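send_rows(series=[[0.6,-0.6,2,0],[0.6,-0.6,2,0.3],[0,0,3,0],[0,0,3,0],[0,0,3,0],[0,0,3,0],[0,0,3,0],[0,0,3,0],[0,0,3,0],[0,0,3,0]])

```text
time: 28.7
tcp_pos: [0.5258, -0.2083, 0.1228]
ee_rot: [2.341, -2.077, -0.004]
ft_force: [-2.9, 1.3, 5.5]
opening: -0.0
```

```bash
cat > st.py <<'E'
from h import *
from scipy.spatial.transform import Rotation as R
c,sn=np.cos(np.radians(6.9)),np.sin(np.radians(6.9))
s=manip.get_state(); M=R.from_rotvec(s["ee_rot"]).as_matrix(); p=s["tcp_pos"]-M[:,2]*.0325
X=p[0]-.5238;Y=p[1]+.2063
print("t",round(s["time"],2),"tip z",(p[2]*1000).round(2),"bx,by",np.round([(c*X+sn*Y)*1000,(-sn*X+c*Y)*1000],2),"F",s["ft_force"].round(2),"tilt",M[:2,2].round(4))
E
python3 st.py
```

```text
t 28.7 tip z 155.26 bx,by [ 2.13 -2.08] F [-2.94  1.27  5.52] tilt [-0.0096 -0.0074]
```

send_rows(series=[[0,0.8,3,0],[0,0.8,3,0],[0,0.8,3,0],[0,0.6,3,0],[0,0.6,3,0],[0,0.6,3,0],[0,0.5,3,0],[0,0.5,3,0],[0,0.5,3,0],[0,0.5,3,0]])

```text
time: 29.95
tcp_pos: [0.5226, -0.2087, 0.096]
ee_rot: [2.344, -2.082, 0.004]
ft_force: [-1.6, 1.7, 5.4]
opening: 0.002
```

```bash
python3 st.py
```

```text
t 29.95 tip z 128.46 bx,by [-1.35 -2.03] F [-1.58  1.72  5.42] tilt [-0.0026 -0.0067]
```

send_rows(series=[[0,0.2,2.5,0],[0,0.2,2.5,0],[0,0.2,2.5,0],[0,0.2,2,0],[0,0.2,2,0],[0,0.2,1.5,0],[0,0.2,1.5,0],[0,0.2,1.5,0],[0,0.2,1.5,0],[0,0.2,1.5,0]])

```text
time: 31.2
tcp_pos: [0.5227, -0.2087, 0.0796]
ee_rot: [2.346, -2.085, 0.009]
ft_force: [-1.8, 1.4, 6.6]
opening: -0.001
```

```bash
python3 st.py; python3 go.py .5223 -.2065 .08 -83.1
```

```text
t 31.2 tip z 112.08 bx,by [-1.42 -2.05] F [-1.83  1.37  6.64] tilt [ 0.0019 -0.0061]
t 31.2 pos [ 0.5227 -0.2087  0.0796] yaw -83.27 tilt [ 0.0019 -0.0061] F [-1.83  1.37  6.64] open -0.001 q6 1.04
shift mm [-2.23  0.14 -0.43] turn -0.17
```

send_rows(series=[[0,0.1,1,0],[0,0.1,1,0],[0,0.1,1,0],[0,0.1,1,0],[0,0.1,1,0],[0,0.1,1,0],[0,0.1,1,0],[0,0.1,1,0],[0,0.1,1,0],[0,0.1,1,0]])

```text
time: 32.45
tcp_pos: [0.5228, -0.2087, 0.0783]
ee_rot: [2.346, -2.087, 0.01]
ft_force: [-3.9, 2.4, 10.6]
opening: 0.004
```

```bash
python3 st.py
```

```text
t 32.45 tip z 110.79 bx,by [-1.35 -2.08] F [-3.88  2.41 10.59] tilt [ 0.0035 -0.0056]
```

send_rows(series=[[0,0,1.2,0],[0,0,1.2,0],[0,0,1.2,0],[0,0,1.2,0],[0,0,1.2,0],[0,0,1.2,0],[0,0,1.2,0],[0,0,1.2,0],[0,0,1.2,0],[0,0,1.2,0]])

```text
time: 33.7
tcp_pos: [0.5229, -0.2087, 0.0782]
ee_rot: [2.346, -2.087, 0.009]
ft_force: [-5.9, 2.7, 11.8]
opening: 0.003
```

```bash
python3 st.py;sleep 0; python3 st.py; python3 top.py w12
```

```text
t 33.7 tip z 110.73 bx,by [-1.3  -2.09] F [-5.89  2.73 11.83] tilt [ 0.0029 -0.0053]
t 33.7 tip z 110.73 bx,by [-1.3  -2.09] F [-5.89  2.73 11.83] tilt [ 0.0029 -0.0053]
z near chute [105.7 162.4 198.1]
bx [-9.5 10.7] z 162.3541586374198
```

View pics/w12z.png

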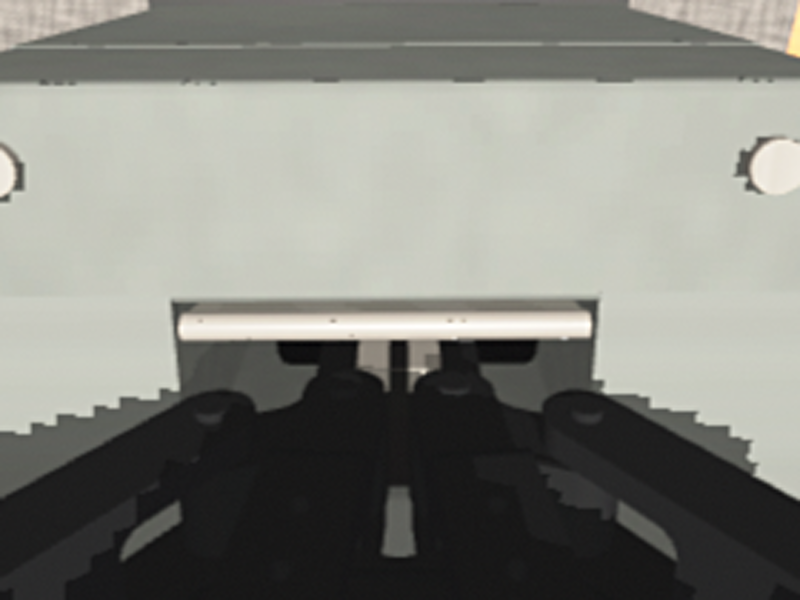

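send_rows(series=[[0,0,1.3,0],[0,0,1.4,0],[0,0,1.5,0],[0,0,1.6,0],[0,0,1.6,0],[0,0,1.6,0],[0,0,1.6,0],[0,0,1.6,0],[0,0,1.6,0],[0,0,1.6,0]])

```text
time: 35.0
tcp_pos: [0.5229, -0.2087, 0.078]
ee_rot: [2.345, -2.087, 0.008]
ft_force: [-5.8, 3.1, 15.0]
opening: 0.002
```

```bash
python3 st.py
```

```text
t 35.0 tip z 110.54 bx,by [-1.27 -2.08] F [-5.77  3.12 14.99] tilt [ 0.0023 -0.0049]
```

send_rows(series=[[0,0,1.7,0],[0,0,1.8,0],[0,0,1.9,0],[0,0,2,0],[0,0,2,0],[0,0,2,0],[0,0,2,0],[0,0,2,0],[0,0,2,0],[0,0,2,0]])

```text
time: 36.25
tcp_pos: [0.523, -0.2087, 0.0779]
ee_rot: [2.345, -2.087, 0.007]
ft_force: [-7.2, 3.5, 15.9]
opening: -0.002
```

```bash
python3 st.py
```

```text
t 36.25 tip z 110.4 bx,by [-1.16 -2.11] F [-7.19  3.51 15.88] tilt [ 0.0018 -0.0046]
```

send_rows(series=[[0,0.1,2.2,0],[0,0.1,2.4,0],[0,0.1,2.5,0],[0,0.1,2.5,0],[0,0.1,2.5,0],[0,0.1,2.5,0],[0,0.1,2.5,0],[0,0.1,2.5,0],[0,0.1,2.5,0],[0,0.1,2.5,0]])

```text
time: 37.5
tcp_pos: [0.5231, -0.2086, 0.0777]
ee_rot: [2.346, -2.088, 0.008]
ft_force: [-8.3, 3.8, 18.7]
opening: 0.001
```

```bash
python3 st.py
```

```text
t 37.5 tip z 110.21 bx,by [-1.04 -2.09] F [-8.35  3.83 18.68] tilt [ 0.003  -0.0042]
```

send_rows(series=[[0,0.1,2.4,0],[0,0.1,2.4,0],[0,0.1,2.4,0],[0,0.1,2.4,0],[0,0.1,2.4,0],[0,0.1,2.4,0],[0,0.1,2.4,0],[0,0.1,2.4,0],[0,0.1,2.4,0],[0,0.1,2.4,0]])

```text
time: 38.75
tcp_pos: [0.5232, -0.2086, 0.0777]
ee_rot: [2.347, -2.088, 0.009]
ft_force: [-7.8, 4.5, 18.5]
opening: 0.003
```

```bash
python3 st.py
```

```text
t 38.75 tip z 110.21 bx,by [-1.04 -2.09] F [-7.78  4.47 18.47] tilt [ 0.0041 -0.0039]
```

It stopped firmly and held: 18.5 N against 5.4–6.6 N while sliding. Now I withdraw.

send_rows(series=[[0,0.2,-2,0],[0,0.2,-4,0],[0,0,-6,0],[0,0,-8,0],[0,0,-10,0],[0,0,-12,0],[0,0,-12,0],[0,0,-12,0],[0,0,-8,0],[0,0,-4,0]])

```text
time: 40.0
tcp_pos: [0.523, -0.2086, 0.1601]
ee_rot: [-2.346, 2.088, -0.013]
ft_force: [-0.7, -0.0, 0.2]
opening: 0.002
```

```bash
python3 st.py; python3 top.py w13
```

```text
t 40.0 tip z 192.58 bx,by [-1.28 -2.06] F [-0.74 -0.    0.2 ] tilt [ 0.0065 -0.0047]
z near chute [143.9 144.8 145.8]
bx [-12.3  12.3] z 144.81104631596614
```

View pics/w13.png

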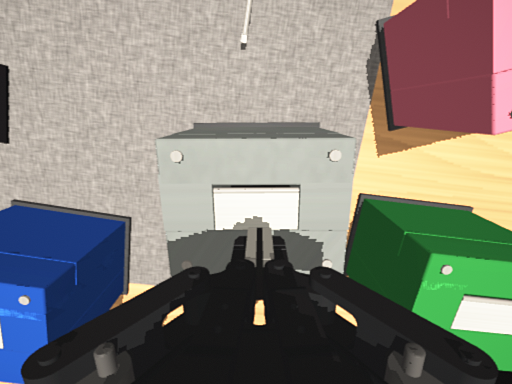

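The flap is shut: white plate at (256,208), surface at 144.8 mm. I'll raise the arm a bit more, check the bystanders, then hand in.

send_rows(series=[[0,0,-4,0],[0,0,-10,0],[0,0,-12,0],[0,0,-12,0],[0,0,-8,0],[0,0,-4,0],[0,0,0,0],[0,0,0,0],[0,0,0,0],[0,0,0,0]])

```text
time: 41.3
tcp_pos: [0.5219, -0.208, 0.2124]
ee_rot: [-2.347, 2.089, -0.009]
ft_force: [-0.6, -0.4, -0.1]
opening: 0.001
```

Run:
```python
from h import *
d=manip.read_camera("scene"); save(d,"s14")
a=np.load("scene0.npz")["color"].astype(int); b=d["color"].astype(int)
for n,(u0,u1,v0,v1) in {"remote":(308,376,265,298),"can":(244,274,228,278),"driver":(176,216,222,282)}.items():
    print(n,np.abs(a-b)[v0:v1,u0:u1].mean().round(2))
print(manip.get_state()["ft_force"],manip.get_state()["tcp_pos"])
```

```text
remote 3.57
can 3.98
driver 4.05
[-0.28516604 -0.1751463  -0.01324937] [ 0.52183097 -0.20800637  0.21229189]
```

View pics/s14.png

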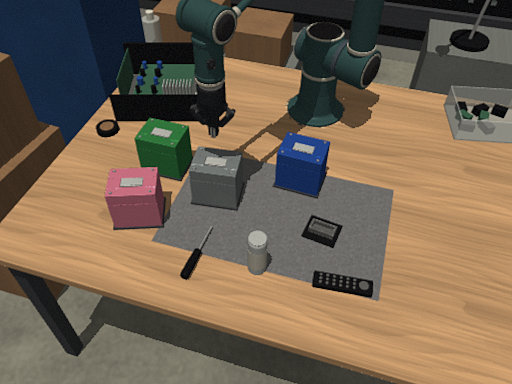

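The view shows the rack empty at (322,230), the grey box shut at (217,160), and the remote, can and screwdriver where they started.

```bash
python3 -c "
from rig import manip
print(manip.hand_in())"
```

```text
the job is handed in; nothing more can be done
None
```

The pack is out of its rack and sits on the pad at the bottom of the grey box's chute. The flap has shut behind it. I handed the job in at about 41 s.

- **First grip missed:** the fingers closed in the air about 13 mm above the pack. The cameras showed the real fingertips about 32 mm behind the reported TCP, so I corrected for that and gripped again. Nothing was disturbed.
- **Insertion:** I pushed the gripped pack through the flap to about 55 mm deep, let go, and pushed it the rest of the way with shut fingers.
- **Pressing on the pad:** sliding took 5.4–6.6 N. The pack stopped with its top about 34 mm below the box top. That is just inside the 34–46 mm range, and it is a computed depth, good to about 1 mm. I pressed to 18.5–18.7 N, about 12 N above sliding, and held it for at least 1.25 s. Readings come only at the end of each move, so I did not see the peak force in between; the highest reading was 18.7 N.
- **Sideways force:** while pressing, the reading also showed about 8 N sideways, probably the flap leaning on the fingers. It went away when I withdrew.
- **Last checks:** the flap surface measured 144.8 mm, level with the box top. The wrist force was about zero and the arm was clear of everything. The remote, can and screwdriver look unmoved compared with the first picture.

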